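# Load a bracket into a spring-clip drilling fixture

## Robot

A 7-joint arm with a two-finger parallel gripper is mounted at the origin on the work surface. World frame = base frame: x ahead of the robot, y to its left, z up, the work surface at z = 0. Lengths are in m, angles in rad, forces in N, time in s.
With the tool pointing down it reaches from about 0.425 to 0.825 m from the base axis. Payload 3.6 kg.
Tool frame: the origin (TCP) lies where the fingers leave the gripper's body, on its centre line; the fingertips stand 73 mm ahead of it and the grasp point (between the pads) lies 54 mm ahead of it; z points along the fingers, y is the line along which they close (so a half turn about z gives the same grasp; the last joint's range is limited). The gripper opens to 85 mm and grips with 20 to 120 N. Pads are 22 mm wide; open, the fingers measure 114 mm over their backs; the gripper's body (76 mm by 85 mm) begins 54 mm behind the grasp point. The pads swing forward as they close: fully open they stand 13 mm farther back than shut.
Start: joints at [-1.24, 0.615, -0.013, 1.423, 0.008, 1.103, -0.04], TCP at [0.227, 0.609, 0.304] pointing down, gripper open.
Joint ranges: [-3.12, 3.12], [-0.3, 2.06], [-1.34, 1.32], [0.26, 2.42], [-1.36, 4.5], [0.01, 1.98], [-2.84, 2.84]. Speed limits (rad/s): [2.79, 2.79, 3.14, 3.14, 3.14, 3.14, 3.14].

## Interface

Orientations are given as a unit quaternion [x, y, z, w].
In Python, from station import arm, snapshot, camera_info, ticket gives the robot as it stands. Calls block until the motion is done:
- arm.movep(position, orientation): joint-space move of the TCP to a pose.
- arm.line_to(position, velocity=0.15, ori=None): straight line of the TCP; ori=None keeps the orientation; velocity is the mean speed in m/s.
- arm.move_j(angles): joint-space move.
- arm.move_gripper(opening, effort=None): opening from 0.0 (shut) to 1.0 (fully open); effort is the grip in N (None keeps the last); returns when the fingers have stopped.
- arm.pause(seconds).
- arm.ik(position, orientation): joint angles nearest the present ones, or None.
- snapshot(name): name is "side" or "top" or "wrist"; returns the picture (480x640x3 uint8, blue, green, red); there is no depth.
- camera_info(name): a dict with "fx", "fy", "cx", "cy" (pixels), "R" (3x3) and "t" (3): a world point X has camera coordinates R X + t; the wrist camera has in their place "T_tool_cam" (4x4, takes a point from camera to tool coordinates, whose origin is the TCP and whose axes are the flange's). Camera axes: x right, y down, z forward; pixel columns grow to the right and rows downward; lengths in m; the calibration is good to about 2 mm. The wrist camera is an equidistant fisheye: a pixel r from the principal point sees the ray r / f radians off the axis. A picture is of the moment at which its call begins: read the wrist's pose just before it. camera_info takes no time and is no camera call.
A pose or a line that the arm cannot do raises arm.MotionError and nothing moves.
- ticket.finish_job(): hands the job in; it is judged then, once.
Readings, each from a call of its own:
- arm.read_time(): time.
- arm.read_joint_positions(): joint angles.
- arm.read_dq(): joint speeds.
- arm.read_effort(): joint torques, N m.
- arm.read_tool_pos(): TCP position.
- arm.read_eef_rot(): TCP orientation.
- arm.read_ft_force(): force on the tool from outside, world axes, zero at the start.
- arm.read_wrist_torque(): the same for the moment, N m.
- arm.read_opening(): opening from 0.0 (shut) to 1.0 (fully open).
- arm.read_finger_force(): force on a finger pad.
Only numpy, scipy, OpenCV 4.12 (cv2) and the standard library are available. Lean on these libraries where they do the work, as an engineer would, in place of code of your own. Each camera call takes 0.05 s, during which the arm holds its last target. There are 200 camera calls.

## Task

Load the aluminium T bracket into the drilling fixture: draw the sprung yellow clip back with the bracket's foot, set the foot flat on the bed against the low fixed rail, and slide it along the rail until it presses the stop screw's sprung brass tip in and comes up solid. Let go so that the clip holds it there, against the rail and touching the stop. Set it down gently, keep the push on the stop under 20 N, and leave the other things on the bench where they are.

Things in the scene. Friction and masses are not known exactly. Their poses are not given: they have to be found in the camera images.
- bracket: loose aluminium T bracket, about 0.23 kg. Foot plate 60 (x) x 90 (y) x 12 mm high; central upright web 10 (x) x 50 (y) mm, its top 50 mm above the underside: grip the web across its 10 mm. Origin: centre of the foot's underside, z up. A half turn about z makes no difference. Starts foot down on a fixed black rubber mat 3 mm thick.
- holder: fixture fixed to the bench; place and yaw vary. Aluminium base 180 (x) x 200 (y) x 15 mm high, its top is the bed. Origin: on the bench, below where the bracket's origin belongs across the rail (seated: x = 0, z = 15 mm, axes parallel). Rail on the -x side, clip on the +x side, stop at the +y end, -y end open.
- rail_edge (a point): middle of the top edge of the low fixed rail (dark steel, 6 mm high above the bed, 90 mm long along y, 12 mm wide): the edge that faces +x, against which the foot's long side belongs. Fixture x = -30, y = -5, z = 21 mm.
- clip_nose (a point): centre of the clip's rounded nose (8 mm thick bar: its rubbing face is 4 mm nearer the rail). The clip occupies 7 to 15 mm above the bed, higher than the rail, so a foot carried over the rail just clear of it (underside 7 to 10 mm above the bed) meets the clip. At rest the rubbing face is at fixture x = 16 mm, 46 mm from the rail's edge (the foot is 60 mm wide).
- clip (a joint): angle of the sprung yellow curved clip about its upright pivot (fixture x = 64, y = 55 mm), rad. 0 at rest, grows as the nose is pushed away from the rail (+x); about 0.17 with a bracket seated, 0.21 with the foot 3 mm clear of the rail, hard limit 0.33. The spring pushes towards the rail, about 2 N at rest, 4 N with the bracket seated; it does not stay open by itself.
- stop: blue block 30 (x) x 20 (y) x 20 mm high. Origin: on the bed, centre of its -y face (fixture x = -5, y = 80 mm), whence a level steel screw, 8 mm diameter, 7 mm above the bed, points to -y. It stands out 25 to 45 mm, locked, varied and unmeasured (seated bracket: fixture y = -10 to 10 mm): find it by feel, past the 3 to 8 N of rubbing. Its brass tip, 2 mm farther out, yields at 1 N.
- setup_block: bystander: drilled steel block 75 x 50 x 25 mm; leave it. Origin: centre of its underside
- screwdriver: bystander: screwdriver about 200 mm long lying on the bench; leave it. Origin about mid length
- oil_bottle: bystander: white bottle with a red cap, 52 mm diameter, 120 mm high; leave it. Origin: centre of its underside
Mind the look-alikes: they are no part of the job. What is shaped like the bracket but green or purple is not meant.

How it is judged:
On the way, in this order (a step that is already met when the one before it is completed fails the run):
1. the clip is drawn back by the bracket's foot (value of joint clip above 0.08 rad and contact force between bracket and holder above 1 N), for 0.1 s.
2. the foot, down on the bed, is pushed up solid against the stop screw with more than 3 N (contact force between bracket and stop above 3 N and z of bracket in the frame of holder below 0.018 m), for 0.1 s.
At the end, for the whole second after the job is handed in: The bracket rests foot down on the bed (height within about 2 mm, upright within 0.03 rad), its long side along the rail and against it (within 1.8 mm and 0.03 rad), its end touching the stop (contact force above 0.15 N), held by the clip (drawn open more than 0.13 rad), released and still (x of bracket in the frame of holder between -0.0018 and 0.0018 m and z of bracket in the frame of holder between 0.0125 and 0.017 m and angle between the x axis of bracket and the x axis of holder, either way round below 0.03 rad and angle between bracket's own z axis and vertical below 0.03 rad and value of joint clip above 0.13 rad and contact force between bracket and stop above 0.15 N and linear speed of bracket below 0.01 m/s).
It fails at once if the bracket is pressed on the stop screw with more than 20 N (contact force between bracket and stop above 20 N).
It fails at once if the bracket is pressed or dropped on the fixture with more than 60 N in all (contact force between bracket and holder above 60 N).
It fails at once if the robot presses on the fixture or clip itself with more than 10 N (contact force between any of the fingers, the arm and holder above 10 N).
It fails at once if the setup block, screwdriver or oil bottle is moved more than 20 mm (distance of any of setup_block, screwdriver, oil_bottle from where it was at the start of the episode above 0.02 m).
It also fails if it takes over 72 s, if anything falls off the work surface, if the arm or the gripper's body presses on something with over 40 N, if the wrist force passes 120 N, or if a joint passes its speed limit or range.

## Working session

There is one attempt and no reset: what is moved stays moved. The work goes in short steps, each a Python script; the robot and the scene stay as the last script left them, time stands still between calls to the robot, and variables do not carry over. Pictures are saved under pics/ and viewed, at most 10 in all, crops included, and the job is handed in when it is done.

```bash
ls; mkdir -p pics; python3 - <<'E'
from station import arm, snapshot, camera_info
import cv2
for n in("top","side"):
    cv2.imwrite(f"pics/{n}0.png",snapshot(n)); c=camera_info(n); print(n,c)
print(camera_info("wrist"))
print(arm.read_time(),arm.read_tool_pos(),arm.read_eef_rot(),arm.read_ft_force())
E
```

```text
pics
top {'fx': 544.5828320167012, 'fy': 544.5828320167012, 'cx': 317.40367798931084, 'cy': 241.56788755617754, 'R': array([[-0.01618134, -0.99986245,  0.00363963],
       [-0.99450054,  0.01571765, -0.10354529],
       [ 0.10347384, -0.00529512, -0.99461808]]), 't': array([0.00259451, 0.52380644, 1.2554758 ])}
side {'fx': 618.4670569848067, 'fy': 618.4670569848067, 'cx': 314.7926576341091, 'cy': 248.4201723045668, 'R': array([[-0.99856541, -0.05327835,  0.00534255],
       [-0.03214071,  0.51659593, -0.85562586],
       [ 0.04282639, -0.8545701 , -0.51756723]]), 't': array([0.52525603, 0.06082406, 1.62971973])}
{'fx': 371.64829954431775, 'fy': 371.64829954431775, 'cx': 321.65429991922855, 'cy': 238.47920773565468, 'T_tool_cam': array([[ 2.72324487e-04, -9.61662323e-01, -2.74236217e-01,
         7.13425763e-02],
       [ 9.99999711e-01,  6.72870323e-05,  7.57073617e-04,
        -4.35840695e-04],
       [-7.09596631e-04, -2.74236344e-01,  9.61662063e-01,
        -6.96842986e-02],
       [ 0.00000000e+00,  0.00000000e+00,  0.00000000e+00,
         1.00000000e+00]])}
0.1 [0.22682964 0.60857745 0.30285868] [ 1.77404489e-01  9.84137336e-01 -1.14711014e-03 -1.85703354e-04] [-0.48026208  0.5618788   0.46669005]
```

View pics/top0.png

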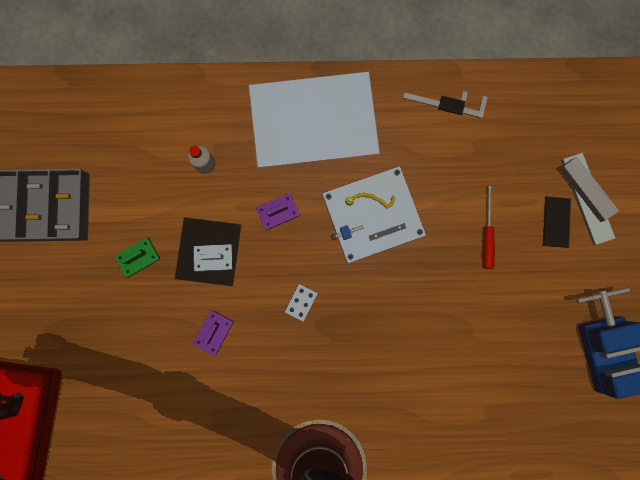

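View pics/side0.png

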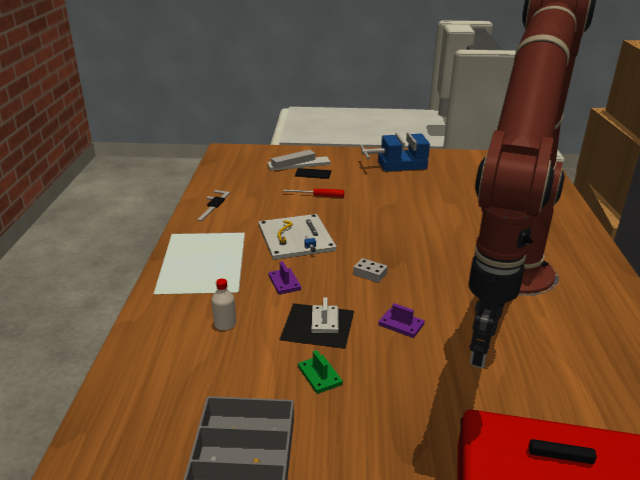

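Possible targets, in top-view pixels: grey bracket on the mat (212,258), green one (137,257), purple ones (278,211) and (213,333), and the grey drilled setup block (301,302). I choose the grey one on the black mat. The fixture is at (374,215), with its stop on the left and the clip at the top.

```bash
cat > h.py <<'E'
import numpy as np, cv2
from station import arm, snapshot, camera_info, ticket
from scipy.spatial.transform import Rotation as Rn
def cast(name,uv,z,pose=None):
    """pixels -> world points on plane z"""
    c=camera_info(name); uv=np.atleast_2d(np.asarray(uv,float))
    a=(uv-[c["cx"],c["cy"]])/[c["fx"],c["fy"]]
    if name=="wrist":
        r=np.linalg.norm(a,axis=1,keepdims=True)+1e-12
        d=np.hstack([a/r*np.sin(r),np.cos(r)])
        p,q=pose; Rt=Rn.from_quat(q).as_matrix(); T=c["T_tool_cam"]
        o=p+Rt@T[:3,3]; D=d@(Rt@T[:3,:3]).T
    else:
        o=-c["R"].T@c["t"]; D=np.hstack([a,np.ones((len(a),1))])@c["R"]
    return o+D*((z-o[2])/D[:,2])[:,None]
def pose(): return np.array(arm.read_tool_pos()),np.array(arm.read_eef_rot())
def down(phi):
    "tool down, tool y along heading phi (world)"
    y=np.array([np.cos(phi),np.sin(phi),0]); z=np.array([0,0,-1.]); x=np.cross(y,z)
    return Rn.from_matrix(np.c_[x,y,z]).as_quat()
def rect(mask,box=None):
    m=mask.copy()
    if box: k=np.zeros_like(m); x0,y0,x1,y1=box; k[y0:y1,x0:x1]=1; m=m*k
    cs,_=cv2.findContours(m,cv2.RETR_EXTERNAL,cv2.CHAIN_APPROX_NONE)
    return max(cs,key=cv2.contourArea)[:,0]
def fit(P):
    "world points -> centre, (long,short), heading of long axis"
    (c,s,a)=cv2.minAreaRect((P[:,:2]*1000).astype(np.float32)); a=np.radians(a)
    if s[0]<s[1]: s=s[::-1]; a+=np.pi/2
    return np.array(c)/1000,s,(a+np.pi/2)%np.pi-np.pi/2
def grey(im,v0,v1,s1=50):
    h=cv2.cvtColor(im,cv2.COLOR_BGR2HSV); return cv2.inRange(h,(0,0,v0),(180,s1,v1))
E
python3 - <<'E'
from h import *
im=cv2.imread("pics/top0.png")
c=rect(grey(im,120,255),(180,220,240,285)); print("bracket",fit(cast("top",c,.015)))
c=rect(grey(im,150,255),(310,155,435,275)); print("base",fit(cast("top",c,.015)))
h=cv2.cvtColor(im,cv2.COLOR_BGR2HSV)
y=cv2.inRange(h,(18,120,80),(35,255,255)); c=rect(y,(310,155,435,275)); print("clip",cast("top",c[[c[:,0].argmin(),c[:,0].argmax()]],.028))
c=rect(grey(im,40,125,80),(365,220,410,245));print("rail",fit(cast("top",c,.021)))
b=cv2.inRange(h,(95,120,50),(125,255,255)); c=rect(b,(330,215,365,250)); print("stop",cast("top",[c.mean(0)],.035))
E
```

```text
bracket (array([0.49140799, 0.24317255]), (87.70790100097656, 58.9344367980957), np.float64(-1.5635380726585888))
base (array([ 0.58982471, -0.14139758]), (196.98194885253906, 177.3291473388672), np.float64(-1.2462772316374546))
clip [[ 0.62419497 -0.07529002  0.028     ]
 [ 0.6200212  -0.18919426  0.028     ]]
rail (array([ 0.54597705, -0.17131125]), (91.31753540039062, 13.590362548828125), np.float64(-1.246809797276443))
stop [[ 0.54492445 -0.07154909  0.035     ]]
```

```bash
python3 - <<'E'
from h import *
for ph in(.007,.007+np.pi):
    for p,pp in(((.491,.243,.24),ph),((.58,-.155,.24),ph+.32)):
        print(ph,p,np.round(arm.ik(p,down(pp)),2) if arm.ik(p,down(pp)) is not None else None)
q=min((.007,.007+np.pi),key=lambda f:abs(arm.ik((.491,.243,.24),down(f))[6]))
arm.movep([.491,.243,.24],down(q)); arm.pause(.2)
P=pose(); im=snapshot("wrist"); print(q,P,arm.read_time(),arm.read_ft_force())
np.savez("w1.npz",p=P[0],q=P[1]); cv2.imwrite("pics/w1.png",im)
E
```

```text
0.007 (0.491, 0.243, 0.24) [-0.7   0.54  0.3   1.81 -0.21  0.82 -0.28]
0.007 (0.58, -0.155, 0.24) [-0.02  0.63  0.41  1.66 -0.3   0.91  0.83]
3.1485926535897932 (0.491, 0.243, 0.24) [-0.18  0.57 -0.49  1.79  0.34  0.86  2.32]
3.1485926535897932 (0.58, -0.155, 0.24) [-0.36  0.87  1.13  1.67 -0.85  1.17 -1.82]
0.007 (array([0.49065223, 0.24419615, 0.23999517]), array([ 7.03815449e-01,  7.10382813e-01,  1.76985649e-04, -2.02298187e-04])) 2.0167 [-0.46685953  0.20862997 -0.6364208 ]
```

View pics/w1.png

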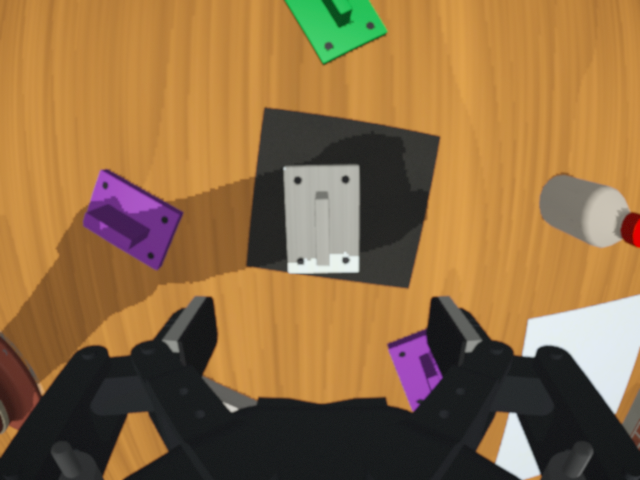

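The picture confirms the grey aluminium T, foot at (322,218) with the web along image rows at (322,228), on the black mat. Next is the same close look at the fixture before grasping.

```bash
python3 - <<'E'
from h import *
w=np.load("w1.npz"); im=cv2.imread("pics/w1.png")
c=rect(grey(im,100,255),(255,140,400,290)); print("bracket",fit(cast("wrist",c,.015,(w["p"],w["q"]))))
arm.movep([.585,-.155,.25],down(.3245)); arm.pause(.3)
P=pose(); im=snapshot("wrist"); print(P,arm.read_time(),arm.read_ft_force())
np.savez("w2.npz",p=P[0],q=P[1]); cv2.imwrite("pics/w2.png",im)
E
```

```text
bracket (array([0.489297 , 0.2449713]), (91.88859558105469, 61.2241096496582), np.float64(-1.544332270338562))
(array([ 0.58518439, -0.15406813,  0.24997691]), array([ 5.82991455e-01,  8.12478275e-01,  7.93722911e-05, -9.49109840e-05])) 3.8833 [0.23247942 0.25017416 0.35355048]
```

View pics/w2.png

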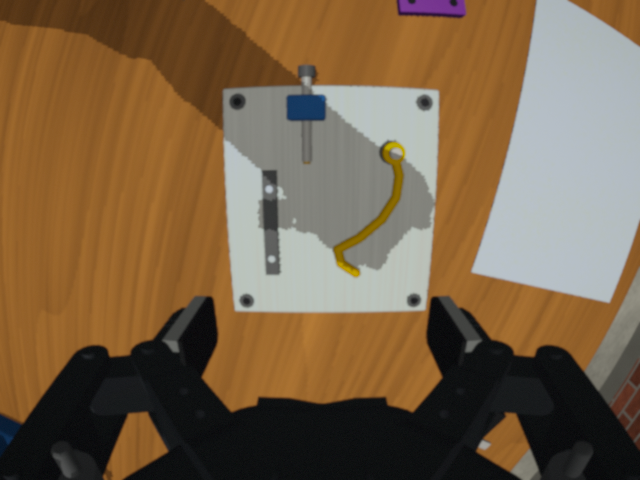

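The fixture is seen squarely. Rail at columns 263–280, rows 170–275, screw tip at (307,162), clip nose at (338,248), clip pivot at (393,152).

```bash
python3 - <<'E'
from h import *
w=np.load("w2.npz"); im=cv2.imread("pics/w2.png"); P=(w["p"],w["q"])
h=cv2.cvtColor(im,cv2.COLOR_BGR2HSV)
print([h[r,255:292,2].tolist() for r in(178,240,265)])
for v in(85,100):
    c=rect(grey(im,20,v,120),(255,165,290,280)); print("rail",v,fit(cast("wrist",c,.021,P)))
yaw=.3245
def org(pt,f,yaw): 
    R=np.array([[np.cos(yaw),-np.sin(yaw)],[np.sin(yaw),np.cos(yaw)]]); return pt[:2]-R@f
b=cast("wrist",rect(grey(im,100,255,60),(215,80,445,315)),.015,P); print("base",fit(b))
print("pivot org",org(cast("wrist",[[393,152]],.03,P)[0],[.064,.055],yaw))
e=cast("wrist",[[277,170],[280.5,274]],.021,P); print("edge",e,np.arctan2(*(e[0]-e[1])[[1,0]])-np.pi/2,org(e.mean(0),[-.03,-.005],yaw))
for pt,z in(([307,162],.022),([338,248],.028)):
    d=cast("wrist",[pt],z,P)[0,:2]-org(e.mean(0),[-.03,-.005],yaw); R=np.array([[np.cos(yaw),np.sin(yaw)],[-np.sin(yaw),np.cos(yaw)]]); print(R@d)
E
```

```text
[[195, 195, 195, 195, 194, 189, 170, 135, 108, 101, 96, 85, 71, 63, 58, 56, 56, 56, 56, 55, 58, 75, 103, 123, 131, 131, 130, 128, 128, 130, 131, 132, 131, 130, 130, 132, 132], [195, 194, 194, 195, 195, 195, 194, 189, 170, 139, 111, 98, 96, 96, 97, 97, 97, 97, 96, 97, 95, 92, 89, 113, 154, 181, 192, 194, 194, 194, 195, 195, 195, 195, 195, 195, 195], [195, 194, 192, 192, 193, 195, 195, 194, 190, 175, 146, 112, 96, 92, 93, 93, 94, 94, 94, 94, 93, 93, 90, 90, 112, 151, 179, 191, 194, 194, 194, 195, 195, 195, 195, 194, 194]]
rail 85 (array([ 0.54134302, -0.16259669]), (27.950021743774414, 11.734798431396484), np.float64(-1.2727851054160988))
rail 100 (array([ 0.54346808, -0.16919328]), (87.79743194580078, 12.153103828430176), np.float64(-1.2558403102167928))
base (array([ 0.58625916, -0.13794928]), (202.7941131591797, 179.09994506835938), np.float64(-1.2436128055458573))
pivot org [ 0.57480595 -0.15397009]
edge [[ 0.5359117  -0.12555466  0.021     ]
 [ 0.56492907 -0.21008161  0.021     ]] 0.3306858761245768 [ 0.57726052 -0.15351403]
[-0.00597112  0.04603631]
[ 0.01929056 -0.02379038]
```

```bash
cat >> h.py <<'E'
O=np.array([.577,-.154]); YAW=.325; RF=np.array([[np.cos(YAW),-np.sin(YAW)],[np.sin(YAW),np.cos(YAW)]])
QF=down(YAW)
def fx(x,y,u): "fixture x,y (m) and underside height above bed -> TCP"; return [*(O+RF@[x,y]),.015+u+.092]
def where(): p=np.array(arm.read_tool_pos()); return np.r_[RF.T@(p[:2]-O),p[2]-.107]*1000
def F(n=4):
    f=[]
    for _ in range(n): f.append(arm.read_ft_force()); arm.pause(.01)
    f=np.mean(f,0); return np.r_[RF.T@f[:2],f[2]]
E
python3 - <<'E'
from h import *
arm.move_gripper(.5)
q=down(.015)
arm.movep([.490,.244,.17],q); arm.line_to([.490,.244,.095],.08)
arm.move_gripper(0.,60); print("open",arm.read_opening(),arm.read_finger_force(),pose()[0],F())
arm.line_to([.490,.244,.2],.12); print("lifted",arm.read_opening(),F(),arm.read_time())
arm.movep(fx(-.022,-.024,.09),QF); arm.pause(.3); print(where(),F(),arm.read_time())
cv2.imwrite("pics/w3.png",snapshot("wrist"));cv2.imwrite("pics/s3.png",snapshot("side")[150:420,200:440])
E
```

```text
open 0.10646590263353162 59.252142906188965 [0.49044374 0.24420577 0.09559488] [0.28026029 0.12552242 3.22921116]
lifted 0.1077078538311203 [-0.18002814  0.29466043 -2.7556532 ] 8.4917
[-21.45556459 -23.22548025  90.01824534] [ 0.06094013 -0.06878792 -2.69487175] 10.425
```

View pics/w3.png

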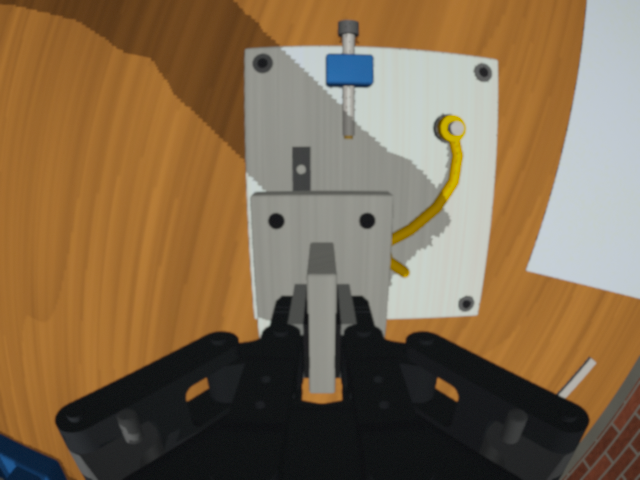

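The bracket is held square: foot front edge at row 193, columns 252–392, and clip and screw tip (348,137) clear ahead of it. Next: lower over the rail and draw the clip back.

```bash
python3 - <<'E'
from h import *
e=cast("wrist",[[252,194],[392,193]],.117,pose())[:,:2]; print("front edge fixture mm",((e-O)@RF)*1000)
F0=F(8); np.save("F0.npy",F0)
arm.line_to(fx(-.022,-.024,.03),.1); arm.line_to(fx(-.022,-.024,.0085),.04); print(where(),F()-F0)
for x in(-.012,-.004,.001,.0045):
    arm.line_to(fx(x,-.024,.0085),.03); print(where().round(2),(F()-F0).round(2))
print(arm.read_time()); cv2.imwrite("pics/w4.png",snapshot("wrist"))
E
```

```text
front edge fixture mm [[-52.04038109  23.0135644 ]
 [  5.58935616  23.48288138]]
[-21.95163566 -24.0652366    8.39745569] [-0.32560617 -0.57079652  0.18259553]
[-12.63 -23.74   8.33] [-2.24  0.18  1.26]
[ -4.1  -23.34   8.14] [-3.11 -0.13 -0.02]
[  0.87 -24.15   8.52] [-3.82 -1.11  0.66]
[  4.25 -24.07   8.51] [-4.31 -0.98  0.56]
13.675
```

View pics/w4.png

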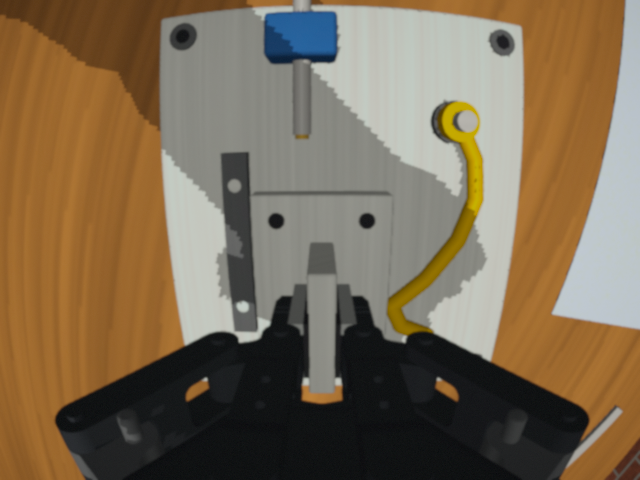

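The clip is drawn back, with the foot's left edge (252,193) just right of the rail's edge (249,153)–(257,330). I'll measure that gap from this one picture.

```bash
python3 - <<'E'
from h import *
im=cv2.imread("pics/w4.png"); g=im[...,1].astype(int)
for r in(158,170,185,200,215,230,260,290): print(r,g[r,240:264].tolist())
P=pose(); f=lambda uv,z:((cast("wrist",uv,z,P)[:,:2]-O)@RF*1000).round(2)
print(f([[249,155],[251.5,220]],.021).tolist(),f([[252.5,196],[392,194],[254,220],[254.5,260]],.0355).tolist(),f([[302,138]],.022))
E
```

```text
158 [61, 60, 60, 61, 61, 56, 51, 52, 77, 109, 129, 137, 138, 138, 138, 138, 136, 135, 134, 134, 135, 135, 137, 138]
170 [60, 61, 60, 61, 60, 58, 52, 46, 63, 97, 122, 134, 138, 138, 138, 137, 136, 135, 134, 135, 134, 135, 137, 137]
185 [120, 90, 67, 61, 61, 60, 55, 47, 46, 81, 117, 133, 137, 138, 138, 137, 136, 135, 134, 134, 134, 135, 135, 137]
200 [60, 61, 59, 60, 61, 59, 58, 54, 53, 73, 104, 127, 138, 140, 139, 138, 139, 139, 140, 140, 141, 142, 144, 144]
215 [60, 60, 59, 60, 59, 59, 59, 57, 53, 62, 92, 121, 135, 139, 139, 139, 139, 139, 139, 139, 140, 141, 143, 144]
230 [59, 60, 61, 60, 59, 61, 59, 59, 58, 52, 63, 96, 123, 137, 139, 139, 138, 139, 139, 138, 140, 141, 141, 143]
260 [60, 60, 60, 61, 59, 60, 59, 60, 60, 59, 56, 54, 72, 102, 126, 137, 140, 139, 138, 137, 137, 136, 139, 141]
290 [61, 61, 60, 59, 60, 60, 60, 60, 61, 60, 59, 59, 55, 51, 74, 109, 129, 137, 138, 138, 136, 136, 136, 136]
[[-29.58, 38.41], [-29.48, 8.67]] [[-25.79, 22.18], [31.67, 23.03], [-25.56, 12.01], [-26.24, -5.67]] [[-5.84 45.51]]
```

```bash
python3 - <<'E'
from h import *
F0=np.load("F0.npy")
arm.line_to(fx(.0045,-.024,.002),.03)
u=.002
while True:
    f=F()-F0; print(where().round(2),f.round(2))
    if f[2]>4 or u<-.003: break
    u-=.0004; arm.line_to(fx(.0045,-.024,u),.01)
x=.0045; f0=F(8)-F0
while x>-.004:
    x-=.0005; arm.line_to(fx(x,-.024,u),.01); f=F(6)-F0; print("x",where().round(2),f.round(2))
    if f[0]-f0[0]>4.5 : break
np.save("st.npy",[x,u]); print(x,u,arm.read_time())
E
```

```text
[  3.99 -23.15   1.06] [-4.15 -0.08 -1.74]
[  4.53 -23.38   1.36] [-4.26  1.51 -1.  ]
[  4.57 -23.64   1.14] [-3.84  1.04 -0.85]
[  4.43 -24.04   0.76] [-3.66  1.2  -0.78]
[  4.48 -24.17   0.67] [-4.49  1.48  1.53]
[  4.41 -24.21   0.64] [-4.88  1.53  4.04]
x [  4.37 -24.2    0.64] [-4.4   1.9   5.34]
x [  4.29 -24.16   0.63] [-3.46  1.65  7.1 ]
x [  4.23 -24.17   0.63] [-1.44  1.89  7.97]
x [  4.1  -24.14   0.64] [-0.11  1.26  7.72]
0.0025 1.0842021724855044e-19 16.8083
```

The 8 N press sticks the foot to the bed, so I'll ease the vertical load and carry on towards the rail.

```bash
python3 - <<'E'
from h import *
F0=np.load("F0.npy"); x,u=np.load("st.npy")
lo=0
while x>-.008:
    f=F(6)-F0; 
    if f[2]>3: u+=.0003
    elif f[2]<.8: u-=.0002
    print(round(x*1e3,1),where().round(2),f.round(2))
    if f[0]>4: break
    x-=.0005; arm.line_to(fx(x,-.024,u),.01)
np.save("st.npy",[x,u]); print(x,u,arm.read_time())
cv2.imwrite("pics/w5.png",snapshot("wrist"))
im=cv2.imread("pics/w5.png"); g=im[...,1].astype(int)
for r in(158,170,200,230): print(r,g[r,240:264].tolist())
E
```

```text
2.5 [  4.08 -24.17   0.64] [0.16 1.4  7.72]
2.0 [  2.49 -24.29   0.61] [-0.27  0.9   7.54]
1.5 [  1.44 -24.27   0.62] [-0.6   0.68  6.67]
1.0 [  0.72 -24.15   0.64] [-0.59  0.75  4.49]
0.5 [  0.65 -24.14   0.68] [ 1.37 -0.74 -1.33]
0.0 [  0.5  -24.07   0.85] [ 2.3  -1.37 -2.41]
-0.5 [  0.36 -24.05   0.91] [ 3.74 -1.07 -3.37]
-1.0 [  0.27 -24.03   0.92] [ 5.29 -1.35 -2.57]
-0.001 0.00039999999999999986 18.9583
158 [58, 60, 59, 60, 60, 59, 60, 60, 58, 59, 55, 50, 52, 81, 113, 131, 136, 137, 138, 137, 136, 135, 134, 133]
170 [59, 61, 61, 60, 60, 60, 60, 59, 59, 60, 57, 50, 49, 69, 104, 127, 135, 138, 137, 136, 135, 136, 134, 134]
200 [61, 61, 59, 60, 59, 60, 59, 60, 61, 69, 94, 121, 135, 139, 139, 139, 138, 138, 138, 139, 140, 140, 141, 142]
230 [60, 59, 60, 59, 59, 59, 60, 58, 60, 60, 67, 84, 108, 127, 137, 138, 139, 137, 137, 137, 137, 138, 140, 142]
```

View pics/w5.png

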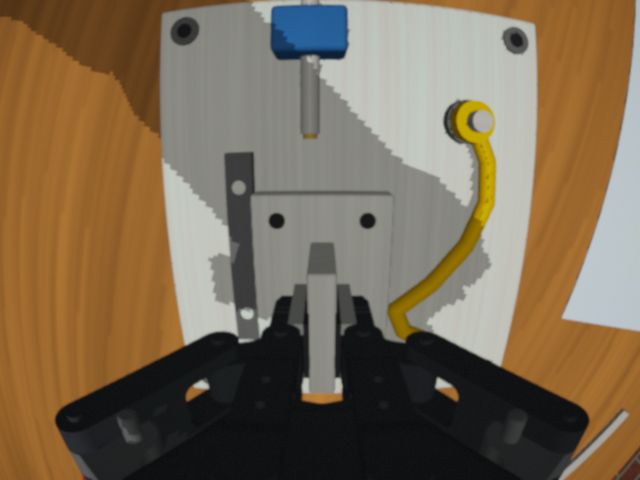

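The foot is against the rail (tool x stopped at 0.3 mm, reaction rising), and the screw tip is at (310,137) ahead of the foot's front edge at row 193. Now I'll slide along the rail by feel.

```bash
python3 - <<'E'
from h import *
F0=np.load("F0.npy"); x,u=.0003,.0002; y=-.024
base=[]; prev=None
arm.line_to(fx(x,y,u),.01)
while y<.02:
    step=.0015 if y<-.008 else .0004
    y+=step; arm.line_to(fx(x,y,u),.012 if step>.001 else .008); f=F(5)-F0; w=where()
    print(round(y*1e3,1),w.round(2),f.round(2))
    if f[2]>5: u+=.0003
    elif f[2]<-1: u-=.0002
    if f[0]>4: x+=.0003
    elif f[0]<-2.5: x-=.0003
    if step>.001: base.append(f[1])
    b=np.median(base[3:] or base)
    if f[1]-b<-6 or f[1]<-14: break
np.save("st.npy",[x,y,u,b]); print(x,y,u,b,arm.read_time())
E
```

```text
-22.5 [  0.52 -23.85   0.77] [ 4.19 -3.97  2.38]
-21.0 [  0.5  -23.43   0.92] [ 3.12 -4.91  2.  ]
-19.5 [  0.46 -22.43   1.04] [ 3.1  -5.16  1.52]
-18.0 [  0.49 -20.78   1.04] [ 2.99 -5.09  2.32]
-16.5 [  0.49 -19.27   0.97] [ 3.01 -5.66  2.03]
-15.0 [  0.47 -17.74   0.98] [ 3.08 -5.13  1.7 ]
-13.5 [  0.49 -16.26   0.99] [ 2.92 -5.13  2.36]
-12.0 [  0.48 -14.8    1.01] [ 2.75 -4.86  2.25]
-10.5 [  0.49 -13.44   1.01] [ 3.32 -5.43  1.88]
-9.0 [  0.45 -11.71   0.97] [ 2.99 -4.89  2.43]
-7.5 [  0.47 -10.3    1.  ] [ 3.06 -4.93  1.87]
-7.1 [ 0.49 -9.81  0.93] [ 3.33 -4.69  1.66]
-6.7 [ 0.46 -9.56  0.94] [ 3.08 -5.63  1.73]
-6.3 [ 0.47 -9.42  0.96] [ 3.43 -5.54  1.38]
-5.9 [ 0.45 -9.3   0.99] [ 3.06 -6.37  0.99]
-5.5 [ 0.42 -9.18  1.05] [ 2.94 -6.49  1.96]
-5.1 [ 0.44 -8.85  1.07] [ 3.03 -6.87  1.71]
-4.7 [ 0.45 -8.5   1.09] [ 3.03 -7.16  1.63]
-4.3 [ 0.41 -8.02  1.08] [ 3.2  -6.92  1.41]
-3.9 [ 0.43 -7.48  1.1 ] [ 2.92 -6.14  1.51]
-3.5 [ 0.43 -7.1   1.09] [ 2.99 -6.27  1.79]
-3.1 [ 0.42 -6.81  1.09] [ 3.16 -6.63  1.63]
-2.7 [ 0.39 -6.49  1.07] [ 2.73 -6.91  2.31]
-2.3 [ 0.41 -6.05  1.12
[... 590 characters left out ...]
   1.54]
3.3 [ 0.42 -0.36  1.1 ] [ 2.76 -6.38  1.65]
3.7 [ 0.42 -0.02  1.04] [ 2.98 -6.62  1.5 ]
4.1 [0.41 0.24 1.09] [ 3.38 -7.04  1.75]
4.5 [0.39 0.41 1.1 ] [ 2.95 -7.34  1.61]
4.9 [0.38 0.76 1.1 ] [ 2.9  -6.86  1.27]
5.3 [0.39 1.04 1.14] [ 3.29 -7.11  1.29]
5.7 [0.38 1.26 1.14] [ 2.78 -7.59  1.77]
6.1 [0.38 1.65 1.18] [ 3.03 -7.21  1.06]
6.5 [0.35 1.69 1.19] [ 3.24 -8.44  1.28]
6.9 [0.35 1.72 1.19] [ 3.2  -8.87  0.83]
7.3 [0.34 1.79 1.23] [ 3.08 -9.23  0.32]
7.7 [0.32 1.83 1.22] [ 3.55 -9.9   0.04]
8.1 [0.28 1.93 1.25] [  3.46 -10.68   0.18]
8.5 [0.29 2.   1.29] [  3.01 -10.98  -0.38]
8.9 [0.27 2.03 1.34] [  3.38 -11.49  -0.72]
0.0006 0.008900000000000007 0.0002 -5.108947944283103 34.7333
```

It comes up solid at tool y of about 2 mm: the force climbs from about -7 N to -11.5 N with no further motion. I'll push slightly more, unload, open a little and retreat.

```bash
python3 - <<'E'
from h import *
F0=np.load("F0.npy"); x,y,u,b=np.load("st.npy")
for _ in range(6):
    f=F(5)-F0
    if f[1]<-13: break
    u-=.0002; y+=.0004; arm.line_to(fx(x,y,u),.01)
arm.pause(.3); print("push",where().round(2),(F(8)-F0).round(2))
for _ in range(16):
    f=F(5)-F0
    if f[1]>-3.5: break
    y-=.0005; arm.line_to(fx(x,y,u),.01)
print("unload",y,where().round(2),(F(8)-F0).round(2))
arm.move_gripper(.3); arm.pause(.2); w=where(); print("open",w.round(2),F(),arm.read_opening())
p,_=pose(); arm.line_to([p[0],p[1],p[2]+.11],.08); arm.pause(.3); print(arm.read_time(),where())
P=pose(); np.savez("w6.npz",p=P[0],q=P[1])
cv2.imwrite("pics/w6.png",snapshot("wrist"))
s=snapshot("side"); cv2.imwrite("pics/s6.png",cv2.resize(s[190:280,240:360],None,fx=5,fy=5))
E
```

```text
push [0.2  2.25 1.31] [  1.93 -13.41   3.37]
unload 0.0028999999999999976 [0.55 1.03 0.69] [ 2.14 -3.76  8.64]
open [ 0.24  3.39 -1.18] [0.02803434 0.03755781 0.02262519] 0.30157729186104393
43.7 [  0.25273885   3.27515415 108.68478977]
```

View pics/w6.png

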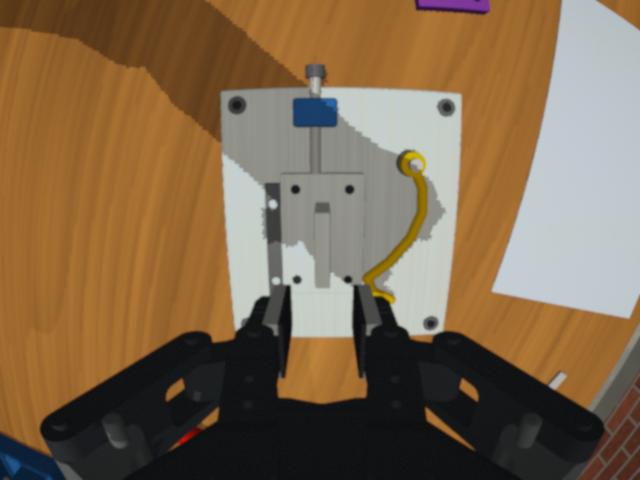

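View pics/s6.png

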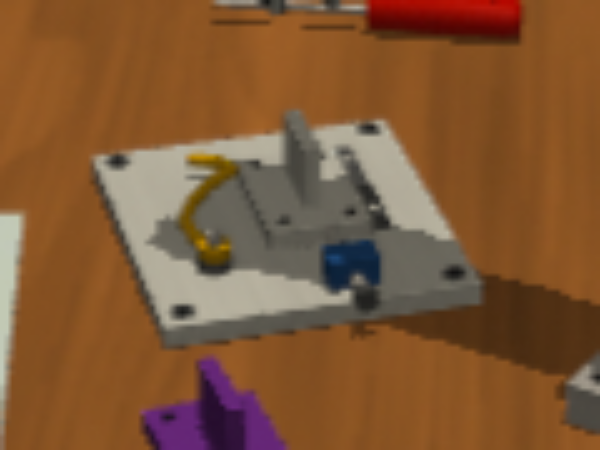

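The bracket sits flat between rail and clip, foot end at (315,172) at the screw, rail edge at column 281. I'll zoom in on the screw contact and the rail seam.

```bash
python3 - <<'E'
from h import *
w=np.load("w6.npz");P=(w["p"],w["q"]); im=cv2.imread("pics/w6.png")
cv2.imwrite("pics/c6.png",cv2.resize(im[145:305,255:380],None,fx=4.5,fy=3.7,interpolation=cv2.INTER_CUBIC))
print(im[160:182,315].tolist()); print(im[160:182,335,1].tolist())
f=lambda uv,z:((cast("wrist",uv,z,P)[:,:2]-O)@RF*1000).round(2).tolist()
print("foot front",f([[283,173],[363,173]],.027),"screw at row172",f([[315,172]],.022),"rail",f([[279,185],[281,280]],.021))
E
```

```text
[[119, 125, 126], [119, 125, 126], [119, 125, 126], [120, 125, 127], [119, 125, 126], [120, 125, 126], [120, 125, 127], [120, 125, 127], [119, 124, 126], [119, 125, 126], [119, 124, 126], [119, 125, 126], [120, 125, 126], [123, 129, 129], [130, 137, 137], [137, 144, 143], [140, 147, 146], [140, 147, 147], [139, 147, 146], [140, 147, 147], [141, 147, 147], [140, 146, 146]]
[139, 139, 139, 139, 138, 139, 138, 139, 139, 139, 136, 128, 116, 116, 131, 143, 146, 146, 146, 146, 146, 146]
foot front [[-28.32, 47.61], [27.5, 47.65]] screw at row172 [[-6.07, 47.66]] rail [[-32.0, 38.35], [-32.66, -34.86]]
```

View pics/c6.png

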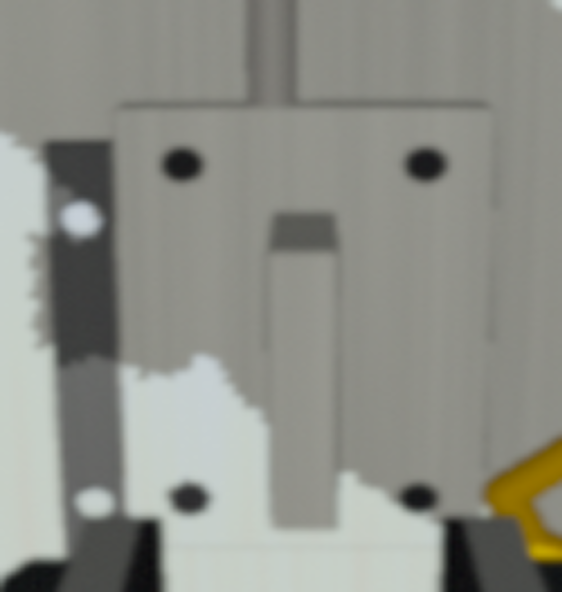

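The crop shows the grey screw steel running right up to the foot's end at (270,103) with no brass exposed, so the tip is pressed in. The foot is flush along the rail with no gap at columns 112–125, and the clip's nose bears on its right side at (490,495).

```bash
python3 -c "
from station import ticket,arm
print(arm.read_time(),ticket.finish_job())"
```

```text
the job is handed in; nothing more can be done
43.8 None
```

I loaded the T bracket flat against the rail, pressed the stop's tip fully in, and left the clip holding it. I handed the job in at 43.8 s; the interface returned no verdict.

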